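# Restart the compressor at the yellow-covered station

## Task

The workshop's air compressor has tripped: restart it at the control station with the yellow dust cover. Slide the yellow cover all the way open, press the green button under it fully in and let it go, then slide the cover fully shut again. Do not touch the station with the blue cover.

Things in the scene. Friction and masses are not known exactly. Their poses are not given: they have to be found in the camera images.
- yellow_station: The station to use: a grey box fixed to the bench, 190 (its x) x 110 (its y) mm, deck 28 mm above the bench. Aluminium rails along x at both edges of the deck, 84 mm apart, rise 18 mm above it. Between them a yellow cover slides along x over a green button. Origin: centre of the underside, on the bench; z up, turned about z only. Place and turn vary.
- yellow_cover (a joint): Opening of the yellow cover (m): 0 shut, 0.085 open stop; it moves along station -x. Plate 78 x 78 mm, top 43 mm above bench; in its middle an upright black grip tab, 12 (x) x 46 (y) mm, from 43 to 75 mm above bench, at station x = 42.5 mm minus the opening, y = 0. Button clear from 60 mm on. Starts at 0 to 0.015; about 2.5 N of friction, stays where left.
- yellow_button (a joint): Travel of the yellow-covered station's green button (m): 0 up, 0.006 fully in, straight down. Round cap 36 mm across, centred at station x = +42.5 mm, y = 0, right under the shut cover; its top is 36 mm above the bench when up. A spring returns it: 1.5 N to start it, 5 N fully in.
- blue_station: A second, fixed station of the same form and size but with a blue cover; it serves another machine and must not be touched. Origin: centre of its underside, on the bench; same axes. Either station may be the left one.
Mind the look-alikes: they are no part of the job. What is shaped like the yellow_station but red is not meant.

How it is judged:
By the outcome, as a careful person would: the job done as asked, in the order asked, and still so for the second after the job is handed in, with the robot touching nothing.
It also fails if it takes over 51 s, if anything falls off the work surface, if the arm or the gripper's body presses on something with over 40 N, if the wrist force passes 120 N, or if a joint passes its speed limit or range.

## Robot

A 6-joint arm with a two-finger parallel gripper is mounted at the origin on the work surface. World frame = base frame: x ahead of the robot, y to its left, z up, the work surface at z = 0. Lengths are in m, angles in degrees, forces in N, time in s.
With the tool pointing down it reaches from about 0.3 to 0.85 m from the base axis. Payload 4.2 kg.
Tool frame: the origin (TCP) lies midway between the tips of the shut fingers; the grasp point (between the pads) lies 19 mm behind it; y points along the fingers, z is the direction in which the jaws open and shut, and the axes are right-handed (so a half turn about y gives the same grasp; the last joint's range is limited). The gripper opens to 91 mm and grips with 3 to 60 N. Pads are 32 mm wide; open, the fingers measure 118 mm over their backs; the gripper's body (76 mm by 178 mm) begins 60 mm behind the grasp point.
Start: joints at [65.432, 18.312, 89.639, -0, 72.044, -1.146], TCP at [0.229, 0.528, 0.214] pointing down, gripper open.
Joint ranges: [-177.97, 177.97], [-48.28, 115.42], [12.27, 149.76], [-77.06, 257.06], [2.81, 150.46], [-146.56, 146.56]. Speed limits (degrees/s): [147.25, 147.25, 180, 180, 180, 180].

## Interface

Orientations are given as a 3x3 rotation matrix whose columns are the frame's x, y, z axes.
In Python, from bench import read_state, eyes, workorder gives the robot as it stands.
- The arm moves only by the shell command python3 -m jog 'ROWS' [OPENING]. ROWS is JSON, a list of rows, each an object of numbers: "dx", "dy", "dz": the shift along the tool's x, y, z normalised to -1 to 1, where 1 is 100 mm; "wx", "wy", "wz": the turn, a rotation vector about the tool's x, y, z normalised to -1 to 1, where 1 is 180 degrees. A call has 1 to 5 rows; each row shifts and turns the commanded pose from where the row before left it, along the tool's axes as they then stand; what a row does not reach is not made up. A row lasts 1/10 s, in which the tool goes at most 50 mm and 8.59 degrees, less where a joint would pass 70% of its speed; a pose out of reach is approached as far as the arm can. A call with a number of a shift or a turn outside -1 to 1 is refused whole. A call with a gripper value outside its range is refused whole. OPENING is the closure, from 0 (fully open) to 1 (shut), set as the call begins (- or left out, the last holds). The fingers move at their own pace and stop on an object; the grip force is fixed at half the most. Time passes only in rows, so rows that do not move let the fingers close. It gives the time, the measured TCP pose, the force and the opening at its end, in the units of the state.
- read_state(): the state, without advancing time (a new reading comes with each control period).
- eyes.get_image(name): name is "scene" or "top"; returns the picture (384x512x3 uint8, red, green, blue); there is no depth.
- eyes.camera_params(name): a dict with "camera_matrix" (3x3 intrinsics, pixels), "world_from_camera" (4x4, takes a point from camera to world coordinates). Camera axes: x right, y down, z forward; pixel columns grow to the right and rows downward; lengths in m; the calibration is good to about 2 mm. A picture is of the moment at which its call begins. camera_params takes no time and is no camera call.
- workorder.hand_in(): hands the job in, once; it reports no verdict.
The state is a dict: "time_s": time; "joint_pos": joint angles; "qd": joint speeds; "joint_efforts": joint torques, N m; "position": TCP position; "tcp_rot": TCP orientation; "wrist_force": force on the tool from outside, world axes, zero at the start; "ft_torque": the same for the moment, N m; "width": finger opening in m.
Only numpy, scipy, OpenCV 4.12 (cv2) and the standard library are available. Lean on these libraries where they do the work, as an engineer would, in place of code of your own. Each camera call takes 0.05 s, during which the arm holds its last target. There are 200 camera calls.

## Working session

There is one attempt and no reset: what is moved stays moved. The work goes in short steps, Python scripts to look and compute and a shell command to move; the robot and the scene stay as the last step left them, time stands still between calls to the robot, and variables do not carry over. Pictures are saved under pics/ and viewed, and the job is handed in when it is done.

```bash
ls; mkdir -p pics; python3 - <<'E'
from bench import read_state, eyes
import cv2,numpy as np
s=read_state();print(s)
for n in("scene","top"):
    cv2.imwrite(f"pics/{n}0.png",eyes.get_image(n)[:,:,::-1]);print(eyes.camera_params(n))
E
```

```text
pics
{'time_s': 0.0, 'joint_pos': array([ 6.54320868e+01,  1.83537027e+01,  8.97059005e+01, -1.62903424e-03,
        7.20425690e+01, -1.14510262e+00]), 'qd': array([-0.00550427, -0.01573311, -0.02954677, -0.05056874, -0.00507867,
        0.00239609]), 'joint_efforts': array([-5.04499003e-04, -4.12461448e+01, -2.31975245e+01,  7.26769120e-02,
        4.57814906e-02, -1.61901494e-04]), 'position': array([0.22836557, 0.52717016, 0.21310303]), 'tcp_rot': array([[ 9.17599931e-01, -7.16822501e-04,  3.97504531e-01],
       [-3.97505178e-01, -1.63304800e-03,  9.17598478e-01],
       [-8.61125461e-06, -9.99998410e-01, -1.78342539e-03]]), 'wrist_force': array([-0.63290182, -0.07171433, -0.69859939]), 'ft_torque': array([ 0.00171864, -0.03552653,  0.04358035]), 'width': 0.091234142352136}
{'camera_matrix': array([[449.2897735 ,   0.        , 250.46681826],
       [  0.        , 449.2897735 , 196.91885227],
       [  0.        ,   0.        ,   1.        ]]), 'world_from_camera': array([[-0.84187226,  0.4653323 , -0.27334403,  0.73662965],
       [ 0.53951179,  0.71315003, -0.4475981 ,  0.42886682],
       [-0.01334655, -0.52429275, -0.85143349,  0.90842871],
       [ 0.        ,  0.        ,  0.        ,  1.        ]])}
{'camera_matrix': array([[474.0766142 ,   0.        , 251.54495484],
       [  0.        , 474.0766142 , 196.85405684],
       [  0.        ,   0.        ,   1.        ]]), 'world_from_camera': array([[ 0.00500338, -0.99389428,  0.11022311,  0.35800346],
       [-0.99989413, -0.00647848, -0.01302878,  0.01950071],
       [ 0.01366331, -0.11014625, -0.99382147,  1.14110999],
       [ 0.        ,  0.        ,  0.        ,  1.        ]])}
```

View pics/scene0.png

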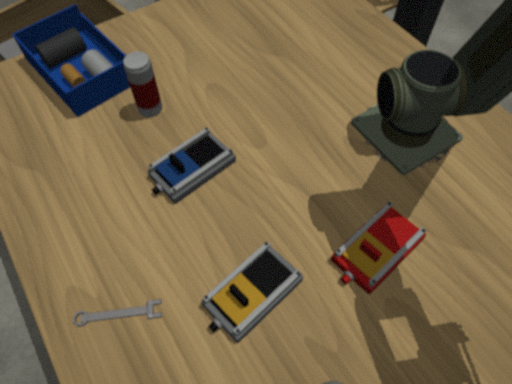

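View pics/top0.png

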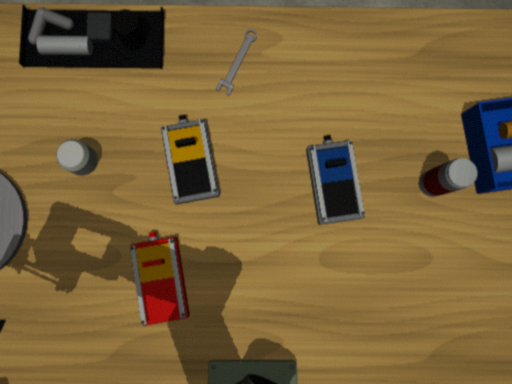

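Candidates in the top view: a grey box with yellow cover and black tab at (190,160), a red box with yellow cover at (158,280), and a grey box with blue cover at (335,180). The first fits: its body is grey and its cover yellow. The red one is the look-alike.

```bash
cat > h.py <<'E'
from bench import read_state, eyes
import cv2,numpy as np
def ray(n,uv,z):
    p=eyes.camera_params(n);T=p["world_from_camera"]
    d=T[:3,:3]@np.linalg.inv(p["camera_matrix"])@np.array([uv[0],uv[1],1.])
    o=T[:3,3];return o+d*(z-o[2])/d[2]
def yellow(n,im,near):
    """yellow blob near pixel 'near' -> filled contour"""
    hsv=cv2.cvtColor(im,cv2.COLOR_RGB2HSV)
    m=cv2.inRange(hsv,(18,200,90),(32,255,255))
    m=cv2.morphologyEx(m,cv2.MORPH_CLOSE,np.ones((3,3)))
    cs=cv2.findContours(m,cv2.RETR_EXTERNAL,cv2.CHAIN_APPROX_NONE)[0]
    cs=[c for c in cs if cv2.contourArea(c)>60]
    return min(cs,key=lambda c:np.hypot(*(c.reshape(-1,2).mean(0)-near)))
def plate(n,im,near):
    c=yellow(n,im,near).reshape(-1,2)
    w=np.array([ray(n,p,.043)[:2] for p in c],np.float32)
    return cv2.minAreaRect(w),c
def tab(n,im,c,z=.075):
    m=np.zeros(im.shape[:2],np.uint8);cv2.fillPoly(m,[cv2.convexHull(c)],255)
    m=cv2.erode(m,np.ones((3,3)))
    k=((im.max(2)<60)&(m>0)).astype(np.uint8)
    p=np.argwhere(k)[:,::-1]
    w=np.array([ray(n,q,z)[:2] for q in p],np.float32)
    return p.mean(0),cv2.minAreaRect(w)
E
python3 - <<'E'
from h import *
out=[]
for n,near in(("top",(188,140)),("scene",(238,297))):
    im=eyes.get_image(n)
    r,c=plate(n,im,np.array(near));print(n,r,c.min(0),c.max(0));print(cv2.boxPoints(r))
    print(tab(n,im,c))
    x,y=near;cr=im[y-50:y+70,x-60:x+60,::-1];out.append(cv2.resize(cr,(400,400),interpolation=cv2.INTER_CUBIC))
    # station outline: silver/grey/black low saturation
    hsv=cv2.cvtColor(im,cv2.COLOR_RGB2HSV)
    m=((hsv[:,:,1]<70)|(hsv[:,:,2]<45)).astype(np.uint8);cv2.fillPoly(m,[c],1)
    m=cv2.morphologyEx(m,cv2.MORPH_OPEN,np.ones((5,5)))
    l,_=None,None
    k,lab,st,ce=cv2.connectedComponentsWithStats(m)
    i=lab[near[1]+8,near[0]+8];p=np.argwhere(lab==i)[:,::-1]
    w=np.array([ray(n,q,.046)[:2] for q in p],np.float32);r=cv2.minAreaRect(w);print("station",st[i],r,cv2.boxPoints(r).tolist())
cv2.imwrite("pics/crop1.png",np.hstack(out))
E
```

```text
top ((0.6042885184288025, 0.16071626543998718), (0.07867087423801422, 0.07423366606235504), 11.066996574401855) [168 126] [204 162]
[[0.5585598  0.18959215]
 [0.57280946 0.11673898]
 [0.65001726 0.13184038]
 [0.6357676  0.20469356]]
(array([185.23880597, 141.8358209 ]), ((0.6020030975341797, 0.1580805778503418), (0.016294443979859352, 0.04570579528808594), 11.02254581451416))Traceback (most recent call last):
  File "<stdin>", line 15, in <module>
  File "h.py", line 4, in ray
    p=eyes.camera_params(n);T=p["world_from_camera"]
ValueError: time passes only in moves, steps and waits
```

```bash
sed -i 's/^def ray/from functools import lru_cache\n@lru_cache\ndef cam(n): return eyes.camera_params(n)\ndef ray/; s/p=eyes.camera_params(n);T/p=cam(n);T/' h.py
python3 - <<'E'
from h import *
out=[]
for n,near in(("top",(188,140)),("scene",(238,297))):
    im=eyes.get_image(n)
    x,y=near;cr=im[y-50:y+70,x-60:x+60,::-1];out.append(cv2.resize(cr,(400,400),interpolation=cv2.INTER_CUBIC))
    r,c=plate(n,im,np.array(near));print(n,r,c.min(0),c.max(0))
    print(tab(n,im,c))
    hsv=cv2.cvtColor(im,cv2.COLOR_RGB2HSV)
    m=((hsv[:,:,1]<70)|(hsv[:,:,2]<45)).astype(np.uint8);cv2.fillPoly(m,[c],1)
    m=cv2.morphologyEx(m,cv2.MORPH_OPEN,np.ones((5,5)))
    k,lab,st,ce=cv2.connectedComponentsWithStats(m)
    i=lab[near[1]+8,near[0]+8];p=np.argwhere(lab==i)[:,::-1]
    if len(p)>20000: print("bad",len(p));continue
    w=np.array([ray(n,q,.046)[:2] for q in p],np.float32);r=cv2.minAreaRect(w);print("station",st[i],r,cv2.boxPoints(r).tolist())
cv2.imwrite("pics/crop1.png",np.hstack(out))
E
```

```text
top ((0.604391872882843, 0.16071155667304993), (0.07887421548366547, 0.07423477619886398), 11.150566101074219) [168 126] [204 162]
(array([185.2962963, 141.8      ]), ((0.6020030975341797, 0.1580805778503418), (0.016294443979859352, 0.04570579528808594), 11.02254581451416))
station [ 162  116   57   87 3419] ((0.5717735290527344, 0.1520223319530487), (0.20304825901985168, 0.1073344424366951), 11.083195686340332) [[0.46182623505592346, 0.1851722002029419], [0.48245957493782043, 0.07983964681625366], [0.6817208528518677, 0.11887246370315552], [0.6610875129699707, 0.22420501708984375]]
scene ((0.32900577783584595, 0.2252657413482666), (0.07737856358289719, 0.07002834975719452), 9.956345558166504) [346 232] [392 275]
(array([368.63636364, 252.21212121]), ((0.33984869718551636, 0.2312832772731781), (0.01136947050690651, 0.04168153181672096), 11.076860427856445))
bad 163938
```

View pics/crop1.png

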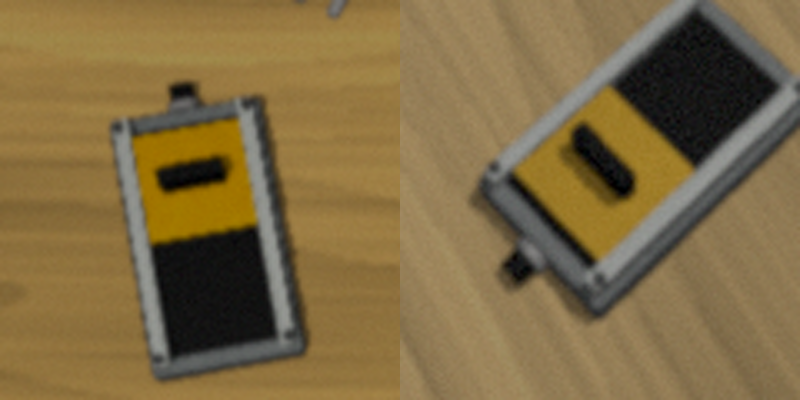

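The crop confirms it: grey box, yellow cover, black tab, turned about 11.1°, tab near world (0.602, 0.159). I'll turn the tool first so that the jaws open along station x.

```bash
python3 -m jog '[{"wy":0.0472},{"wy":0.0472},{"wy":0.0472},{"wy":0.0472},{"wy":0.0472}]' 0
python3 -m jog '[{"wy":0.0472},{"wy":0.025},{}]' 0
cat >> h.py <<'E'
def rel(target,yaw=11.1):
    s=read_state();R=s["tcp_rot"];d=R.T@(np.array(target)-s["position"])
    a=np.degrees(np.arctan2(R[1,2],R[0,2]))
    print("t",s["time_s"],"pos",s["position"].round(4),"yaw",a.round(2),"F",s["wrist_force"].round(1),"w",s["width"].round(4),"shift(100mm)",(d*10).round(3),"wy",round((a-yaw)/180,4))
E
python3 -c "
from h import *
rel((.602,.159,.12))"
```

```text
invalid input
invalid input
Traceback (most recent call last):
  File "h.py", line 32, in rel
    print("t",s["time_s"],"pos",s["position"].round(4),"yaw",a.round(2),"F",s["wrist_force"].round(1),"w",s["width"].round(4),"shift(100mm)",(d*10).round(3),"wy",round((a-yaw)/180,4))
                                                                                                          ^^^^^^^^^^^^^^^^
AttributeError: 'float' object has no attribute 'round'
```

```bash
sed -i 's/s\["width"\].round(4)/round(float(s["width"]),4)/' h.py
python3 -m jog '[{"dx":0,"dy":0,"dz":0,"wx":0,"wy":0.0472,"wz":0},{"dx":0,"dy":0,"dz":0,"wx":0,"wy":0.0472,"wz":0}]' 0; python3 -m jog '[{"wy":0.0472}]'
python3 -c "
from h import *
rel((.602,.159,.12))"
```

```text
time_s: 0.45
position: [0.2285, 0.5275, 0.2138]
tcp_rot: [[0.757, -0.0, 0.653], [-0.653, -0.0, 0.757], [0.0, -1.0, -0.0]]
wrist_force: [0.4, -0.5, 0.1]
width: 0.0913
t 0.45 pos [0.2285 0.5275 0.2138] yaw 49.24 F [ 0.4 -0.5  0.1] w 0.0913 shift(100mm) [ 5.235  0.938 -0.353] wy 0.2119invalid input
```

```bash
python3 -m jog '[{"dx":0,"dy":0,"dz":0,"wx":0,"wy":0.0472,"wz":0},{"dx":0,"dy":0,"dz":0,"wx":0,"wy":0.0472,"wz":0},{"dx":0,"dy":0,"dz":0,"wx":0,"wy":0.0472,"wz":0},{"dx":0,"dy":0,"dz":0,"wx":0,"wy":0.0472,"wz":0},{"dx":0,"dy":0,"dz":0,"wx":0,"wy":0.0231,"wz":0}]' 0
python3 -c "
from h import *
rel((.602,.159,.12))"
```

```text
time_s: 0.95
position: [0.2285, 0.5276, 0.2138]
tcp_rot: [[0.194, -0.0, 0.981], [-0.981, -0.0, 0.194], [0.0, -1.0, -0.0]]
wrist_force: [0.6, 0.3, 1.0]
width: 0.0913
t 0.95 pos [0.2285 0.5276 0.2138] yaw 11.2 F [0.6 0.3 1. ] w 0.0913 shift(100mm) [4.341 0.939 2.948] wy 0.0006
```

```bash
for i in 1; do python3 -m jog '[{"dx":0.36,"dy":0,"dz":0.245,"wx":0,"wy":0,"wz":0},{"dx":0.36,"dy":0,"dz":0.245,"wx":0,"wy":0,"wz":0},{"dx":0.36,"dy":0,"dz":0.245,"wx":0,"wy":0,"wz":0},{"dx":0.36,"dy":0,"dz":0.245,"wx":0,"wy":0,"wz":0},{"dx":0.36,"dy":0,"dz":0.245,"wx":0,"wy":0,"wz":0}]'; done
python3 -m jog '[{"dx":0.36,"dy":0,"dz":0.245,"wx":0,"wy":0,"wz":0},{"dx":0.36,"dy":0,"dz":0.245,"wx":0,"wy":0,"wz":0},{"dx":0.36,"dy":0,"dz":0.245,"wx":0,"wy":0,"wz":0},{"dx":0.36,"dy":0,"dz":0.245,"wx":0,"wy":0,"wz":0},{"dx":0.36,"dy":0,"dz":0.245,"wx":0,"wy":0,"wz":0}]'
python3 -c "
from h import *
rel((.602,.159,.12))"
```

```text
time_s: 1.45
position: [0.3853, 0.3742, 0.214]
tcp_rot: [[0.199, 0.0, 0.98], [-0.98, 0.0, 0.199], [-0.0, -1.0, 0.0]]
wrist_force: [0.5, 0.5, -0.8]
width: 0.0918
time_s: 1.95
position: [0.5412, 0.2219, 0.2139]
tcp_rot: [[0.198, -0.0, 0.98], [-0.98, 0.0, 0.198], [-0.0, -1.0, 0.0]]
wrist_force: [0.6, 0.8, 0.1]
width: 0.0911
t 1.95 pos [0.5412 0.2219 0.2139] yaw 11.43 F [0.6 0.8 0.1] w 0.0911 shift(100mm) [0.738 0.939 0.471] wy 0.0019
```

```bash
python3 -m jog '[{"dx":0.37,"dy":0,"dz":0.235,"wx":0,"wy":0.002,"wz":0},{"dx":0.37,"dy":0,"dz":0.235,"wx":0,"wy":0,"wz":0},{"dx":0,"dy":0.4,"dz":0,"wx":0,"wy":0,"wz":0},{"dx":0,"dy":0.4,"dz":0,"wx":0,"wy":0,"wz":0},{"dx":0,"dy":0.14,"dz":0,"wx":0,"wy":0,"wz":0}]' 0.4
sed -i 's/(18,200,90)/(18,175,80)/' h.py
python3 - <<'E'
from h import *
rel((.602,.159,.052))
out=[]
for n,near in(("top",(188,140)),("scene",(238,297))):
    im=eyes.get_image(n);x,y=near
    out.append(cv2.resize(im[y-60:y+60,x-60:x+60,::-1],(400,400),interpolation=cv2.INTER_CUBIC))
cv2.imwrite("pics/crop2.png",np.hstack(out))
E
```

```text
time_s: 2.45
position: [0.5982, 0.1587, 0.1154]
tcp_rot: [[0.191, -0.008, 0.982], [-0.982, -0.002, 0.191], [0.0, -1.0, -0.008]]
wrist_force: [-0.8, -0.2, 0.9]
width: 0.0557
t 2.45 pos [0.5982 0.1587 0.1154] yaw 11.02 F [-0.8 -0.2  0.9] w 0.0557 shift(100mm) [0.004 0.634 0.043] wy -0.0004
```

View pics/crop2.png

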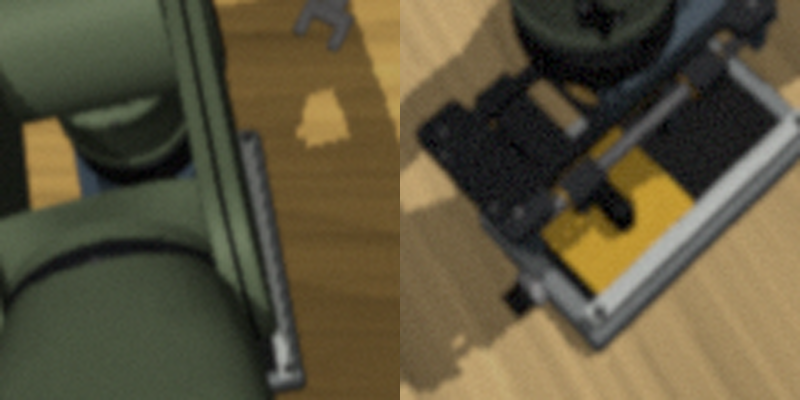

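The top view is blocked by the arm. In the scene view the open fingers stand over the cover on both sides of the tab. I'll cross-check the tab position from the saved first scene picture.

```bash
python3 - <<'E'
from h import *
for n,near in(("top",(188,140)),("scene",(238,297))):
    im=cv2.imread(f"pics/{n}0.png")[:,:,::-1].copy()
    r,c=plate(n,im,np.array(near));print(n,r,c.min(0),c.max(0));print(tab(n,im,c))
E
```

```text
top ((0.6044280529022217, 0.16054800152778625), (0.07941940426826477, 0.07538383454084396), 11.152786254882812) [168 126] [204 162]
(array([185.25185185, 141.80740741]), ((0.6020030975341797, 0.1580805778503418), (0.016294443979859352, 0.04570579528808594), 11.02254581451416))
scene ((0.6054380536079407, 0.15891112387180328), (0.08042818307876587, 0.07177110761404037), 11.196694374084473) [213 274] [265 324]
(array([238.31666667, 295.27777778]), ((0.608457088470459, 0.16430339217185974), (0.014851895160973072, 0.049310386180877686), 9.617799758911133))
```

Both views agree to a few mm (tab at about (0.605, 0.160), yaw 11.1°). Descend over the tab.

```bash
python3 -m jog '[{"dx":0,"dy":0.25,"dz":0.03,"wx":0,"wy":0,"wz":0},{"dx":0,"dy":0.2,"dz":0,"wx":0,"wy":0,"wz":0},{"dx":0,"dy":0.15,"dz":0,"wx":0,"wy":0,"wz":0},{"dx":0,"dy":0,"dz":0,"wx":0,"wy":0,"wz":0},{"dx":0,"dy":0,"dz":0,"wx":0,"wy":0,"wz":0}]' 
python3 - <<'E'
from h import *
rel((.605,.160,.052))
im=eyes.get_image("scene")
cv2.imwrite("pics/crop3.png",cv2.resize(im[220:370,150:350,::-1],(800,600),interpolation=cv2.INTER_CUBIC))
E
```

```text
time_s: 3.05
position: [0.6046, 0.1609, 0.0613]
tcp_rot: [[0.192, 0.002, 0.981], [-0.981, 0.001, 0.192], [-0.0, -1.0, 0.002]]
wrist_force: [-0.5, -0.6, -0.2]
width: 0.0546
t 3.05 pos [0.6046 0.1609 0.0613] yaw 11.09 F [-0.5 -0.6 -0.2] w 0.0546 shift(100mm) [0.01  0.093 0.002] wy -0.0
```

View pics/crop3.png

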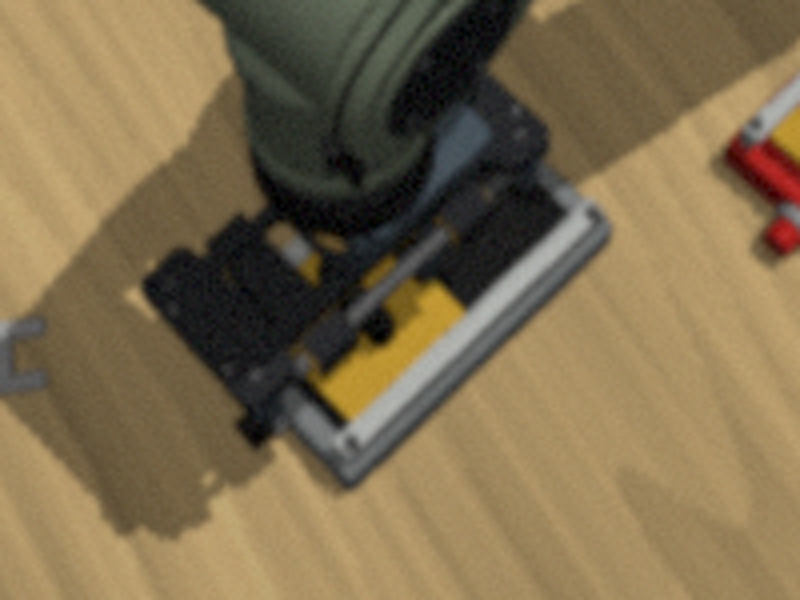

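The tab shows at crop (380,325), with the fingers on either side of it. Go down the last 9 mm and grip.

```bash
python3 -m jog '[{"dx":0,"dy":0.09,"dz":0,"wx":0,"wy":0,"wz":0},{"dx":0,"dy":0,"dz":0,"wx":0,"wy":0,"wz":0}]' ; python3 -m jog '[{"dx":0,"dy":0,"dz":0,"wx":0,"wy":0,"wz":0},{"dx":0,"dy":0,"dz":0,"wx":0,"wy":0,"wz":0},{"dx":0,"dy":0,"dz":0,"wx":0,"wy":0,"wz":0},{"dx":0,"dy":0,"dz":0,"wx":0,"wy":0,"wz":0},{"dx":0,"dy":0,"dz":0,"wx":0,"wy":0,"wz":0}]' 1
```

```text
time_s: 3.3
position: [0.6033, 0.1605, 0.0507]
tcp_rot: [[0.192, -0.001, 0.981], [-0.981, -0.0, 0.192], [-0.0, -1.0, -0.001]]
wrist_force: [1.0, -0.5, -0.5]
width: 0.0549
time_s: 3.8
position: [0.6037, 0.1606, 0.051]
tcp_rot: [[0.192, 0.0, 0.981], [-0.981, 0.0, 0.192], [-0.0, -1.0, 0.0]]
wrist_force: [0.6, -1.1, 0.1]
width: 0.0176
```

```bash
python3 -m jog '[{"dx":0,"dy":0,"dz":0,"wx":0,"wy":0,"wz":0},{"dx":0,"dy":0,"dz":0,"wx":0,"wy":0,"wz":0},{"dx":0,"dy":0,"dz":0,"wx":0,"wy":0,"wz":0}]' 1;  python3 -m jog '[{"dx":0,"dy":0,"dz":-0.1,"wx":0,"wy":0,"wz":0},{"dx":0,"dy":0,"dz":-0.1,"wx":0,"wy":0,"wz":0},{"dx":0,"dy":0,"dz":-0.1,"wx":0,"wy":0,"wz":0},{"dx":0,"dy":0,"dz":-0.1,"wx":0,"wy":0,"wz":0},{"dx":0,"dy":0,"dz":0,"wx":0,"wy":0,"wz":0}]'
```

```text
time_s: 4.1
position: [0.6041, 0.1607, 0.051]
tcp_rot: [[0.192, 0.001, 0.981], [-0.981, 0.0, 0.192], [-0.0, -1.0, 0.001]]
wrist_force: [2.7, 0.0, -1.6]
width: 0.0119
time_s: 4.6
position: [0.5615, 0.1523, 0.051]
tcp_rot: [[0.192, -0.004, 0.981], [-0.981, -0.001, 0.192], [0.0, -1.0, -0.004]]
wrist_force: [-2.6, -0.9, 2.1]
width: 0.0121
```

Gripped at 12 mm width, and the cover follows. Keep pulling, then creep to the stop.

```bash
python3 -m jog '[{"dx":0,"dy":0,"dz":-0.1,"wx":0,"wy":0,"wz":0},{"dx":0,"dy":0,"dz":-0.1,"wx":0,"wy":0,"wz":0},{"dx":0,"dy":0,"dz":-0.08,"wx":0,"wy":0,"wz":0},{"dx":0,"dy":0,"dz":0,"wx":0,"wy":0,"wz":0}]';  for i in 1 2 ; do python3 -m jog '[{"dx":0,"dy":0,"dz":-0.03,"wx":0,"wy":0,"wz":0},{"dx":0,"dy":0,"dz":0,"wx":0,"wy":0,"wz":0}]'|grep -v rot; done
```

```text
time_s: 5.0
position: [0.5348, 0.147, 0.051]
tcp_rot: [[0.192, -0.003, 0.981], [-0.981, -0.001, 0.192], [0.0, -1.0, -0.003]]
wrist_force: [-1.4, -1.5, 2.4]
width: 0.0119
time_s: 5.2
position: [0.5337, 0.1468, 0.051]
wrist_force: [0.2, -0.7, 0.3]
width: 0.0117
time_s: 5.4
position: [0.5311, 0.1463, 0.051]
wrist_force: [1.1, -1.6, -0.2]
width: 0.0119
```

```bash
for i in 1 2 3; do python3 -m jog '[{"dx":0,"dy":0,"dz":-0.03,"wx":0,"wy":0,"wz":0},{"dx":0,"dy":0,"dz":0,"wx":0,"wy":0,"wz":0}]'|grep -v rot; done
```

```text
time_s: 5.6
position: [0.5279, 0.1457, 0.051]
wrist_force: [1.7, -1.6, 0.6]
width: 0.0118
time_s: 5.8
position: [0.5265, 0.1454, 0.051]
wrist_force: [5.9, -1.1, -2.7]
width: 0.0119
time_s: 6.0
position: [0.5265, 0.1454, 0.0511]
wrist_force: [12.2, 0.7, -9.0]
width: 0.012
```

The stop is felt at (0.5265, 0.1454), with 79 mm of travel. That puts the button at (0.610, 0.162). Relieve the push, release and lift.

```bash
python3 -m jog '[{"dx":0,"dy":0,"dz":0.03,"wx":0,"wy":0,"wz":0},{"dx":0,"dy":0,"dz":0,"wx":0,"wy":0,"wz":0}]'|grep -v rot; python3 -m jog '[{"dx":0,"dy":0,"dz":0,"wx":0,"wy":0,"wz":0},{"dx":0,"dy":0,"dz":0,"wx":0,"wy":0,"wz":0},{"dx":0,"dy":0,"dz":0,"wx":0,"wy":0,"wz":0},{"dx":0,"dy":0,"dz":0,"wx":0,"wy":0,"wz":0}]' 0.6|grep -v rot;  python3 -m jog '[{"dx":0,"dy":-0.2,"dz":0,"wx":0,"wy":0,"wz":0},{"dx":0,"dy":-0.3,"dz":0,"wx":0,"wy":0,"wz":0},{"dx":0,"dy":0,"dz":0,"wx":0,"wy":0,"wz":0}]'|grep -v rot
python3 - <<'E'
from h import *
rel((.6099,.1617,.10))
im=eyes.get_image("scene")
cv2.imwrite("pics/crop4.png",cv2.resize(im[220:370,150:350,::-1],(800,600),interpolation=cv2.INTER_CUBIC))
E
```

```text
time_s: 6.2
position: [0.5265, 0.1454, 0.051]
wrist_force: [5.3, -0.1, -2.8]
width: 0.0118
time_s: 6.6
position: [0.5243, 0.1452, 0.0508]
wrist_force: [0.6, 0.3, -0.4]
width: 0.0361
time_s: 6.9
position: [0.5274, 0.1459, 0.1044]
wrist_force: [1.6, 0.6, 0.7]
width: 0.0366
t 6.9 pos [0.5274 0.1459 0.1044] yaw 11.08 F [1.6 0.6 0.7] w 0.0366 shift(100mm) [0.004 0.05  0.84 ] wy -0.0001
```

View pics/crop4.png

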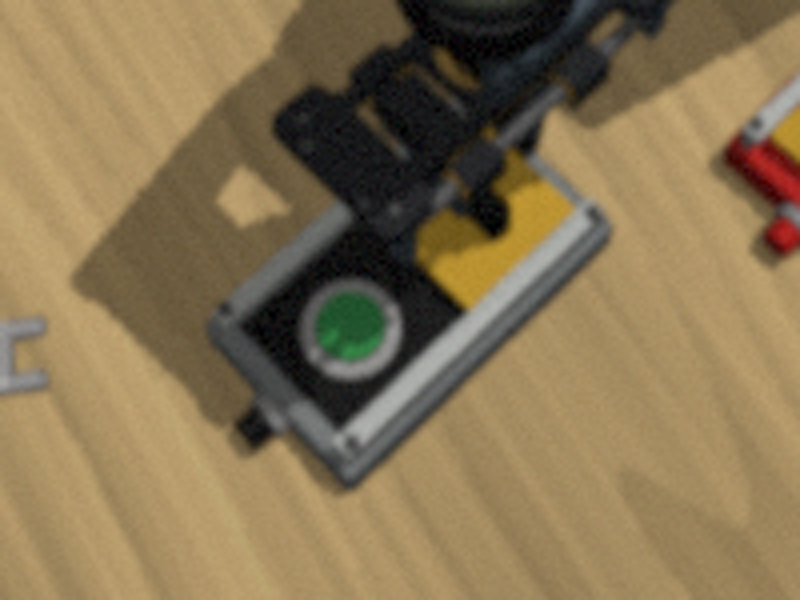

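The cover is open and the green button shows at crop (350,327), image (237.5,301.8). Close the fingers and go above it.

```bash
python3 -c "
from h import *
print(ray('scene',(237.5,301.8),.036))"
python3 -m jog '[{"dx":0,"dy":0,"dz":0.3,"wx":0,"wy":0,"wz":0},{"dx":0,"dy":0,"dz":0.3,"wx":0,"wy":0,"wz":0},{"dx":0,"dy":0,"dz":0.23,"wx":0,"wy":0,"wz":0},{"dx":0,"dy":0,"dz":0,"wx":0,"wy":0,"wz":0},{"dx":0,"dy":0,"dz":0,"wx":0,"wy":0,"wz":0}]' 1|grep -v rot
python3 -m jog '[{"dx":0,"dy":0.3,"dz":0,"wx":0,"wy":0,"wz":0},{"dx":0,"dy":0.22,"dz":0,"wx":0,"wy":0,"wz":0},{"dx":0,"dy":0,"dz":0,"wx":0,"wy":0,"wz":0},{"dx":0,"dy":0,"dz":0,"wx":0,"wy":0,"wz":0}]' 1|grep -v rot
python3 - <<'E'
from h import *
rel((.6099,.1617,.03))
im=eyes.get_image("scene")
cv2.imwrite("pics/crop5.png",cv2.resize(im[220:370,150:350,::-1],(800,600),interpolation=cv2.INTER_CUBIC))
E
```

```text
[0.61077956 0.16296055 0.036     ]
time_s: 7.45
position: [0.6051, 0.1608, 0.0994]
wrist_force: [1.1, 0.1, -0.0]
width: 0.001
time_s: 7.85
position: [0.6055, 0.161, 0.049]
wrist_force: [-0.5, -0.3, 0.3]
width: 0.0005
t 7.85 pos [0.6055 0.161  0.049 ] yaw 11.09 F [-0.5 -0.3  0.3] w 0.0005 shift(100mm) [0.002 0.19  0.045] wy -0.0001
```

View pics/crop5.png

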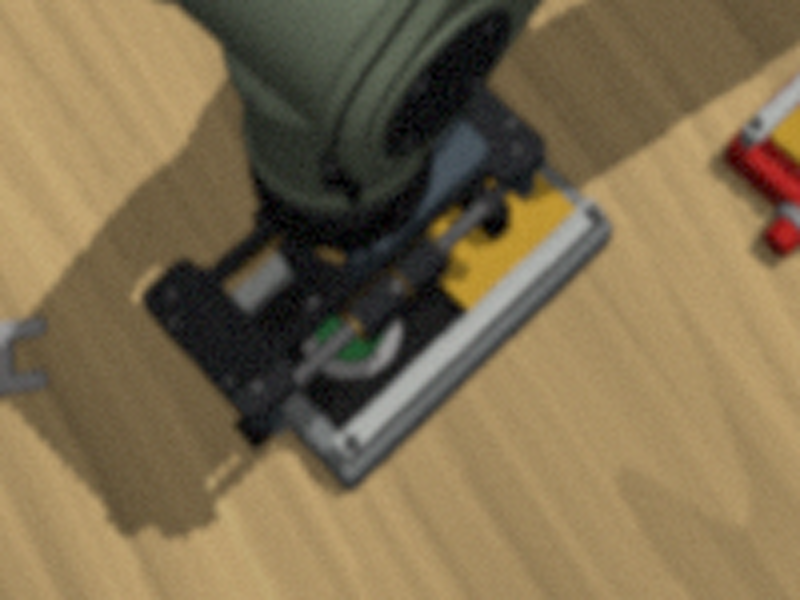

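The fingers stand over the button, about 5 mm short in station x. Correct that and press in small steps.

```bash
python3 -m jog '[{"dx":0,"dy":0,"dz":0.05,"wx":0,"wy":0,"wz":0},{"dx":0,"dy":0.1,"dz":0,"wx":0,"wy":0,"wz":0},{"dx":0,"dy":0,"dz":0,"wx":0,"wy":0,"wz":0},{"dx":0,"dy":0,"dz":0,"wx":0,"wy":0,"wz":0}]' |grep -v rot
for i in 1 2 3 4; do python3 -m jog '[{"dx":0,"dy":0.02,"dz":0,"wx":0,"wy":0,"wz":0},{"dx":0,"dy":0,"dz":0,"wx":0,"wy":0,"wz":0}]' |grep -v rot;done
```

```text
time_s: 8.3
position: [0.6112, 0.162, 0.0386]
wrist_force: [-0.0, 0.2, 1.0]
width: 0.0008
time_s: 8.5
position: [0.6113, 0.1621, 0.0368]
wrist_force: [-0.6, -0.4, 0.1]
width: 0.0004
time_s: 8.7
position: [0.6116, 0.1622, 0.0351]
wrist_force: [-0.2, -0.3, 2.6]
width: 0.0005
time_s: 8.9
position: [0.6116, 0.1622, 0.0331]
wrist_force: [-0.0, -0.7, 3.4]
width: 0.0004
time_s: 9.1
position: [0.6116, 0.1622, 0.0311]
wrist_force: [-1.3, -0.8, 3.4]
width: 0.0004
```

```bash
for i in 1 2 3; do python3 -m jog '[{"dx":0,"dy":0.01,"dz":0,"wx":0,"wy":0,"wz":0},{"dx":0,"dy":0,"dz":0,"wx":0,"wy":0,"wz":0}]' |grep -v rot;done
```

```text
time_s: 9.3
position: [0.6116, 0.1622, 0.0303]
wrist_force: [-0.6, 0.4, 5.6]
width: 0.0001
time_s: 9.5
position: [0.6116, 0.1622, 0.0302]
wrist_force: [-3.3, -0.9, 10.6]
width: 0.0004
time_s: 9.7
position: [0.6117, 0.1622, 0.0301]
wrist_force: [-4.9, -1.1, 15.1]
width: 0.0001
```

The button is bottomed at z = 0.030 with 15 N. Let go, lift straight up, and return over the tab.

```bash
python3 -m jog '[{"dx":0,"dy":-0.1,"dz":0,"wx":0,"wy":0,"wz":0},{"dx":0,"dy":-0.35,"dz":0,"wx":0,"wy":0,"wz":0},{"dx":0,"dy":-0.35,"dz":0,"wx":0,"wy":0,"wz":0},{"dx":0,"dy":0,"dz":0,"wx":0,"wy":0,"wz":0}]' |grep -v rot
python3 -m jog '[{"dx":0,"dy":0,"dz":-0.3,"wx":0,"wy":0,"wz":0},{"dx":0,"dy":0,"dz":-0.3,"wx":0,"wy":0,"wz":0},{"dx":0,"dy":0,"dz":-0.27,"wx":0,"wy":0,"wz":0},{"dx":0,"dy":0,"dz":0,"wx":0,"wy":0,"wz":0},{"dx":0,"dy":0,"dz":0,"wx":0,"wy":0,"wz":0}]' 0.5|grep -v rot
python3 - <<'E'
from h import *
rel((.5265,.1454,.051))
im=eyes.get_image("scene")
cv2.imwrite("pics/crop6.png",cv2.resize(im[220:370,150:350,::-1],(800,600),interpolation=cv2.INTER_CUBIC))
E
```

```text
time_s: 10.1
position: [0.6146, 0.1629, 0.1127]
wrist_force: [0.4, 0.3, 1.1]
width: 0.0004
time_s: 10.6
position: [0.526, 0.1454, 0.1075]
wrist_force: [0.5, -0.7, 0.5]
width: 0.0376
t 10.6 pos [0.526  0.1454 0.1075] yaw 11.09 F [ 0.5 -0.7  0.5] w 0.0376 shift(100mm) [0.001 0.565 0.005] wy -0.0001
```

View pics/crop6.png

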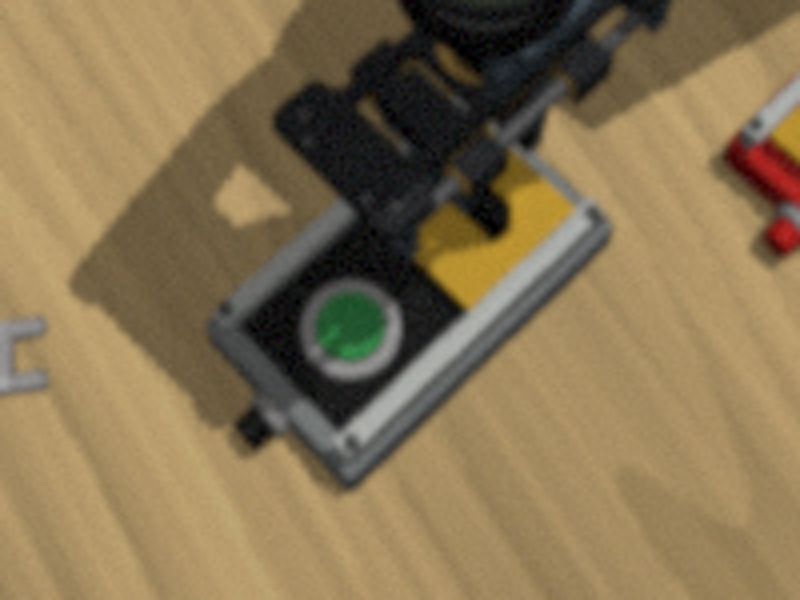

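The button is back up, shown at the same pixels, and the cover is still open with the tab at crop (490,210). Descend and grip.

```bash
python3 -m jog '[{"dx":0,"dy":0.25,"dz":0,"wx":0,"wy":0,"wz":0},{"dx":0,"dy":0.2,"dz":0,"wx":0,"wy":0,"wz":0},{"dx":0,"dy":0.1,"dz":0,"wx":0,"wy":0,"wz":0},{"dx":0,"dy":0,"dz":0,"wx":0,"wy":0,"wz":0},{"dx":0,"dy":0,"dz":0,"wx":0,"wy":0,"wz":0}]' |grep -v rot
python3 -m jog '[{"dx":0,"dy":0,"dz":0,"wx":0,"wy":0,"wz":0},{"dx":0,"dy":0,"dz":0,"wx":0,"wy":0,"wz":0},{"dx":0,"dy":0,"dz":0,"wx":0,"wy":0,"wz":0},{"dx":0,"dy":0,"dz":0,"wx":0,"wy":0,"wz":0},{"dx":0,"dy":0,"dz":0,"wx":0,"wy":0,"wz":0}]' 1|grep -v rot
```

```text
time_s: 11.15
position: [0.527, 0.1456, 0.0532]
wrist_force: [-0.6, -0.6, 0.7]
width: 0.0457
time_s: 11.65
position: [0.5266, 0.1455, 0.0533]
wrist_force: [0.9, -0.3, 0.1]
width: 0.0116
```

Gripped at 11.6 mm. Push shut: 76 mm, then creep to the stop, which should be near (0.610, 0.162).

```bash
python3 -m jog '[{"dx":0,"dy":0,"dz":0.1,"wx":0,"wy":0,"wz":0},{"dx":0,"dy":0,"dz":0.1,"wx":0,"wy":0,"wz":0},{"dx":0,"dy":0,"dz":0.1,"wx":0,"wy":0,"wz":0},{"dx":0,"dy":0,"dz":0.1,"wx":0,"wy":0,"wz":0},{"dx":0,"dy":0,"dz":0.1,"wx":0,"wy":0,"wz":0}]'|grep -v rot;python3 -m jog '[{"dx":0,"dy":0,"dz":0.1,"wx":0,"wy":0,"wz":0},{"dx":0,"dy":0,"dz":0.1,"wx":0,"wy":0,"wz":0},{"dx":0,"dy":0,"dz":0.06,"wx":0,"wy":0,"wz":0},{"dx":0,"dy":0,"dz":0,"wx":0,"wy":0,"wz":0}]'|grep -v rot;  for i in 1 2 3 4; do python3 -m jog '[{"dx":0,"dy":0,"dz":0.03,"wx":0,"wy":0,"wz":0},{"dx":0,"dy":0,"dz":0,"wx":0,"wy":0,"wz":0}]'|grep -v rot; done
```

```text
time_s: 12.15
position: [0.5763, 0.1553, 0.0532]
wrist_force: [-3.8, -0.7, 6.2]
width: 0.0119
time_s: 12.55
position: [0.6031, 0.1606, 0.0533]
wrist_force: [1.0, 0.2, 3.4]
width: 0.0117
time_s: 12.75
position: [0.6047, 0.1609, 0.0533]
wrist_force: [-1.0, -0.7, 4.8]
width: 0.0116
time_s: 12.95
position: [0.6073, 0.1614, 0.0533]
wrist_force: [-1.4, -0.5, 4.6]
width: 0.0119
time_s: 13.15
position: [0.61, 0.1619, 0.0533]
wrist_force: [-1.6, -0.1, 5.2]
width: 0.0118
time_s: 13.35
position: [0.6101, 0.1619, 0.0532]
wrist_force: [-7.6, -0.7, 10.8]
width: 0.0117
```

At the shut stop: total travel 85 mm, stop felt at (0.610, 0.162). Release, lift clear and move aside to look.

```bash
python3 -m jog '[{"dx":0,"dy":0,"dz":0,"wx":0,"wy":0,"wz":0},{"dx":0,"dy":0,"dz":0,"wx":0,"wy":0,"wz":0},{"dx":0,"dy":0,"dz":0,"wx":0,"wy":0,"wz":0},{"dx":0,"dy":0,"dz":0,"wx":0,"wy":0,"wz":0}]' 0.6|grep -v rot;  python3 -m jog '[{"dx":0,"dy":-0.2,"dz":0,"wx":0,"wy":0,"wz":0},{"dx":0,"dy":-0.4,"dz":0,"wx":0,"wy":0,"wz":0},{"dx":0,"dy":-0.5,"dz":0,"wx":0,"wy":0,"wz":0},{"dx":0,"dy":-0.4,"dz":0,"wx":0,"wy":0,"wz":0},{"dx":0,"dy":0,"dz":0,"wx":0,"wy":0,"wz":0}]'|grep -v rot
python3 -m jog '[{"dx":-0.36,"dy":0,"dz":-0.24,"wx":0,"wy":0,"wz":0},{"dx":-0.36,"dy":0,"dz":-0.24,"wx":0,"wy":0,"wz":0},{"dx":-0.36,"dy":0,"dz":-0.24,"wx":0,"wy":0,"wz":0},{"dx":-0.36,"dy":0,"dz":-0.24,"wx":0,"wy":0,"wz":0},{"dx":-0.36,"dy":0,"dz":-0.24,"wx":0,"wy":0,"wz":0}]'|grep -v rot
python3 -m jog '[{"dx":-0.36,"dy":0,"dz":-0.24,"wx":0,"wy":0,"wz":0},{"dx":-0.36,"dy":0,"dz":-0.24,"wx":0,"wy":0,"wz":0},{"dx":-0.36,"dy":0,"dz":-0.24,"wx":0,"wy":0,"wz":0},{"dx":-0.36,"dy":0,"dz":-0.24,"wx":0,"wy":0,"wz":0},{"dx":0,"dy":0,"dz":0,"wx":0,"wy":0,"wz":0}]'|grep -v rot
python3 - <<'E'
from h import *
o=[]
for n,near in(("top",(188,140)),("scene",(238,297))):
    im=eyes.get_image(n);o.append(cv2.resize(im[:,:,::-1],(400,300),interpolation=cv2.INTER_AREA))
    x,y=near;o.append(cv2.resize(im[y-45:y+45,x-60:x+60,::-1],(400,300),interpolation=cv2.INTER_CUBIC))
    r,c=plate(n,im,np.array(near));print(n,r);print(tab(n,im,c))
cv2.imwrite("pics/final.png",np.vstack([np.hstack(o[:2]),np.hstack(o[2:])]))
E
```

```text
time_s: 13.75
position: [0.6128, 0.1623, 0.0526]
wrist_force: [0.1, 0.2, 0.4]
width: 0.0364
time_s: 14.25
position: [0.6161, 0.1632, 0.21]
wrist_force: [0.5, -0.5, 0.5]
width: 0.0363
time_s: 14.75
position: [0.4587, 0.3167, 0.2022]
wrist_force: [0.4, 0.6, -0.3]
width: 0.0365
time_s: 15.25
position: [0.3347, 0.4417, 0.2022]
wrist_force: [-0.1, -1.5, -0.3]
width: 0.0363
top ((0.6087716221809387, 0.16146929562091827), (0.0782477855682373, 0.07528243213891983), 11.074626922607422)
(array([184.72440945, 139.87401575]), ((0.606425940990448, 0.15930022299289703), (0.015370872803032398, 0.044254858046770096), 10.165902137756348))
scene ((0.6105626821517944, 0.15995916724205017), (0.07931110262870789, 0.07205253839492798), 10.889911651611328)
(array([236.32631579, 296.78947368]), ((0.6131378412246704, 0.16538847982883453), (0.015079652890563011, 0.04904467985033989), 11.595732688903809))
```

View pics/final.png

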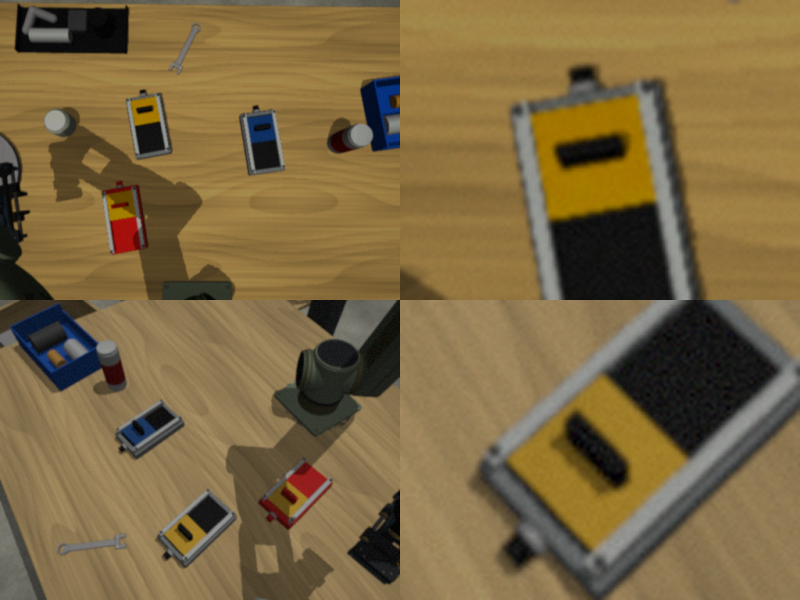

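The cover is flush against its end plate, with no dark gap left, and the arm is clear. Everything else is where it was. Handing in.

```bash
python3 -c "
from bench import workorder
print(workorder.hand_in())"
```

```text
the job is handed in; nothing more can be done
None
```

The job was handed in at about 15 s. I slid the yellow cover open to its stop, pressed the green button fully in and let it go, then slid the cover fully shut. The blue station and the red look-alike were not touched.

- **Cover:** I gripped its tab and pulled 79 mm to the open stop. The same tab was later pushed back 85 mm to the shut stop.
- **Button:** it bottomed at z = 0.030 m with 15 N on the wrist. The next picture showed it up again before I closed the cover.
- **Last pictures:** both views show the cover flush with its end plate. Its centre measures about (0.609–0.611, 0.160–0.161), against (0.610, 0.162) felt at the stop. The two views differ by 2 mm on the plate and 6–9 mm on the tab; I relied on the stop felt by touch.
- **Arm:** it stands clear of everything, and the largest wrist force I saw was about 16 N. No check failed.

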